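# Tip two bottles into the labelling trough and lock the row

### The arm

A 6-joint arm with a two-finger parallel gripper is mounted at the origin on a cart in front of the work surface, level with it; the furniture and walls round the work are solid. World frame = base frame: x ahead of the robot, y to its left, z up, the work surface at z = 0. Lengths are in m, angles in degrees, forces in N, time in s.
With the tool pointing down it reaches from about 0.3 to 0.75 m from the base axis. Payload 8.5 kg.
Tool frame: the origin (TCP) lies at the very end of the fingers, on their centre line; the grasp point (between the pads) lies 19 mm behind it; z points along the fingers, y is the line along which they close (so a half turn about z gives the same grasp; the last joint's range is limited). The gripper opens to 85 mm and grips with 20 to 120 N. Pads are 22 mm wide; open, the fingers measure 114 mm over their backs; the gripper's body (76 mm by 85 mm) begins 54 mm behind the grasp point. The pads swing forward as they close: fully open they stand 13 mm farther back than shut.
Start: joints at [-87.508, 21.807, 74.336, -0, 83.858, -12.336], TCP at [0.141, -0.532, 0.231] pointing down, gripper open.
Joint ranges: [-178.18, 178.18], [-50.72, 133.34], [12.68, 142.11], [-81.47, 261.47], [9.98, 163.14], [-165.26, 165.26]. Speed limits (degrees/s): [136.94, 136.94, 180, 180, 180, 180].

### API

Orientations are given as a 3x3 rotation matrix whose columns are the frame's x, y, z axes.
In Python, from rig import env, optics, spotter gives the robot as it stands.
- The arm moves only by the shell command python3 -m crank 'ROWS' [FORCE]. ROWS is JSON, one flat list of numbers, 5 for each row, row after row: the finger opening in cm, from 0 to 8.54, then the shift along the tool's x, y, z in cm, then the turn about the tool's z in rad. A call has exactly 8 rows; each row shifts and turns the commanded pose from where the row before left it, along the tool's axes as they then stand; what a row does not reach is not made up. A row lasts 1/12 s, in which the tool goes at most 41.7 mm and 7.16 degrees, less where a joint would pass 70% of its speed; a pose out of reach is approached as far as the arm can. A call is refused whole if a number of a shift passes 4.17 or a number of a turn 0.125, either way. A call with a gripper value outside its range is refused whole. The fingers move at their own pace and stop on an object; FORCE is the grip in N (left out, the last holds). Time passes only in rows, so rows that do not move let the fingers close, or fill a call up. It gives the time, the measured TCP pose, the force, the opening and the grip force at its end, in the units of the state.
- env.observe(): the state, without advancing time (a new reading comes with each control period).
- optics.get_image(name): name is "scene" or "top"; returns a dict with "color" (384x512x3 uint8, red, green, blue), "intrinsics" (3x3 intrinsics, pixels), "pose" (4x4, takes a point from camera to world coordinates). Camera axes: x right, y up, looking along -z (the intrinsics and any distortion apply to the point x, -y, -z); pixel columns grow to the right and rows downward; lengths in m; the calibration is good to about 2 mm. A picture is of the moment at which its call begins. There is no depth.
- env.close_job(): hands the job in; it is judged then, once.
Trained networks look in a picture, given as the dict that the camera call returned (one of the last four; its "shot" number tells which), for a name from the list of things; names that differ only in an ending like _2 or _b are one class to them, and where a whole thing is asked for, a point or a joint stands for the part that bears it (a point fixed in the world has none). Each returns a list of dicts, best first, with "score" (0 to 1); they miss things now and then, are a little off and sometimes report something else, mostly with a low value. They report only what shows in the picture. A call takes as long as a camera call. They do not tell look-alikes from the thing itself.
- spotter.look_for(picture, query): "at" ([column, row] as shares, 0 to 1, of the picture: columns of its width, rows of its height, amid what is visible of it).
The state is a dict: "time_s": time; "q": joint angles; "qvel": joint speeds; "joint_efforts": joint torques, N m; "position": TCP position; "tool_rot": TCP orientation; "ft_force": force on the tool from outside, world axes, zero at the start; "wrist_torque": the same for the moment, N m; "grip_width": finger opening in m; "gripper_force": force on a finger pad.
Only numpy, scipy, OpenCV 4.12 (cv2) and the standard library are available. Lean on these libraries where they do the work, as an engineer would, in place of code of your own. Each camera call takes 0.05 s, during which the arm holds its last target. There are 200 camera calls.

### The job

Get both bottles lying in the V-trough ready for labelling: tip the bottle nearest the trough off the deck so that it drops into the V cap first, and push it along the fold until its cap is against the end stop. Then bring the second bottle up to the sill, tip it in the same way and push it until its cap is against the base of the first. Finally swing the orange keeper arm fully across the trough behind the row, and leave the things round about where they are.

Things in the scene. Friction and masses are not known exactly. Their poses are not given: they have to be found in the camera images.
- trough: Labelling fixture fixed to the worktop, 104 mm wide (x), 492 mm long (y): a grey V-trough with a white feed deck at its left end. Origin on the worktop under the middle of its width. Its own y runs along the trough, from the end stop (robot's right, y = -215 mm) past the sill (y = +50) to the deck's far end (left, y = +265); z up.
- fold (a point): Middle of the V's fold, trough coordinates (0, -82, 10) mm; the fold runs from y = -215 to +50 mm. Two 45 degree walls rise to 54 mm above the worktop at x = -44 and +44 mm. A bottle lying in it lies along y with its axis 1.41 radii above the fold (brown 51 mm, white 47 mm above the worktop); it stays put until pushed (a few N).
- stop (a point): Centre of the aluminium end stop's face, trough coordinates (0, -215, 50) mm; the stop is 75 mm high. Axes as the trough.
- deck (a point): Centre of the feed deck's top, trough coordinates (0, 157, 25) mm; the deck is flat from y = +50 to +265 mm. A guide rail runs along either side from y = +75 to +265 mm, 74 mm apart, tops 39 mm above the worktop.
- sill (a point): Middle of the deck's edge where the trough begins, trough coordinates (0, 50, 25) mm; axes as the trough. Beyond 15 mm either side of the middle the V walls' ends stand above the deck, so a bottle pushed to the sill has its toe held there and tips over it when pushed at shoulder or cap height.
- amber_mid (a point): Centre, half-way up, of the brown bottle with black cap: 58 mm diameter, 125 mm tall, about 0.12 kg, shoulder at 85 mm, cap 35 mm wide and 17 mm high. Its z points from base to cap. It stands on the deck as the first (nearest the trough) or the second bottle. Away from the sill it tips rather than slides if pushed higher than about 20 mm above the deck; held by the cap it slides upright.
- amber_cap (a point): Centre of the top of the brown bottle's cap.
- amber_base (a point): Centre of the underside of the brown bottle.
- dropper_mid (a point): Centre, half-way up, of the white bottle with red cap: 52 mm diameter, 110 mm tall, about 0.12 kg, shoulder at 75 mm, cap 32 mm wide and 15 mm high. Its z points from base to cap. It stands on the deck, as the other of the two, and tips or slides like the brown one.
- dropper_cap (a point): Centre of the top of the white bottle's red cap.
- dropper_base (a point): Centre of the underside of the white bottle.
- keeper (a joint): Angle of the orange keeper arm (rad), which swings level about an upright post and stays where it is left (light friction, under 1 N at the knob). 0: parked, pointing along the trough's +y beside the deck; negative: swung out away from the deck; pi/2 (its limit): straight across the trough, its inner face 249 mm from the stop. It grows clockwise seen from above.
- keeper_hinge (a point): Axis of the keeper's post, at the arm's mid height: trough coordinates (-60, 40, 64) mm.
- keeper_knob (a point): Middle of the keeper's knob, 95 mm from the hinge axis: black upright peg, 14 mm diameter, from 71 to 91 mm above the worktop, on the arm, which is 12 mm wide, 14 mm tall (57 to 71 mm above the worktop) and reaches 103 mm from the hinge.
- red_case: Red case, 89x170x50 mm, a bystander on the worktop; origin under its centre.
- caliper: Slide caliper, 66x232x13 mm, a bystander on the worktop; origin under its centre.
- tub_orange: Orange tub with white lid, 70x70x62 mm, a bystander on the worktop; origin under its centre.
- lab_timer: Bench timer, 32x66x54 mm, a bystander on the worktop; origin under its centre.
Mind the look-alikes: they are no part of the job. What is shaped like the part that bears amber_mid but pink is not meant. Leave any pink look-alike of the part that bears dropper_mid alone.

How it is judged (in metres and radians):
On the way, in this order (a step that is already met when the one before it is completed fails the run):
1. one bottle lies in the fold with its cap against the end stop (((angle between amber_mid's own z axis and vertical between 1.45 and 1.69 rad and x of amber_mid in the frame of trough between -0.01 and 0.01 m and z of amber_mid in the frame of trough below 0.060006 m and y of amber_cap in the frame of stop below 0.01 m) or (angle between dropper_mid's own z axis and vertical between 1.45 and 1.69 rad and x of dropper_mid in the frame of trough between -0.01 and 0.01 m and z of dropper_mid in the frame of trough below 0.055764 m and y of dropper_cap in the frame of stop below 0.01 m))), for 0.2 s.
2. both bottles lie in line in the fold, the second's cap against the first's base (((angle between amber_mid's own z axis and vertical between 1.45 and 1.69 rad and x of amber_mid in the frame of trough between -0.01 and 0.01 m and z of amber_mid in the frame of trough below 0.060006 m and y of amber_cap in the frame of stop below 0.01 m and angle between dropper_mid's own z axis and vertical between 1.45 and 1.69 rad and x of dropper_mid in the frame of trough between -0.01 and 0.01 m and z of dropper_mid in the frame of trough below 0.055764 m and z of dropper_cap in the frame of amber_base between -0.01 and 0.01 m) or (angle between dropper_mid's own z axis and vertical between 1.45 and 1.69 rad and x of dropper_mid in the frame of trough between -0.01 and 0.01 m and z of dropper_mid in the frame of trough below 0.055764 m and y of dropper_cap in the frame of stop below 0.01 m and angle between amber_mid's own z axis and vertical between 1.45 and 1.69 rad and x of amber_mid in the frame of trough between -0.01 and 0.01 m and z of amber_mid in the frame of trough below 0.060006 m and z of amber_cap in the frame of dropper_base between -0.01 and 0.01 m))), for 0.2 s.
3. the keeper arm is swung across behind the row (value of joint keeper above 1.45 rad), for 0.2 s.
At the end, for the whole second after the job is handed in: Both bottles lie in the fold (level within 0.12 rad, centred within 10 mm, at most 9 mm above rest), one with its cap within 10 mm of the end stop, the other's cap within 10 mm of the first's base, and the keeper arm is across the trough (over 1.45 rad) (((angle between amber_mid's own z axis and vertical between 1.45 and 1.69 rad and x of amber_mid in the frame of trough between -0.01 and 0.01 m and z of amber_mid in the frame of trough below 0.060006 m and y of amber_cap in the frame of stop below 0.01 m and angle between dropper_mid's own z axis and vertical between 1.45 and 1.69 rad and x of dropper_mid in the frame of trough between -0.01 and 0.01 m and z of dropper_mid in the frame of trough below 0.055764 m and z of dropper_cap in the frame of amber_base between -0.01 and 0.01 m) or (angle between dropper_mid's own z axis and vertical between 1.45 and 1.69 rad and x of dropper_mid in the frame of trough between -0.01 and 0.01 m and z of dropper_mid in the frame of trough below 0.055764 m and y of dropper_cap in the frame of stop below 0.01 m and angle between amber_mid's own z axis and vertical between 1.45 and 1.69 rad and x of amber_mid in the frame of trough between -0.01 and 0.01 m and z of amber_mid in the frame of trough below 0.060006 m and z of amber_cap in the frame of dropper_base between -0.01 and 0.01 m)) and value of joint keeper above 1.45 rad); the robot touches nothing.
It fails at once if the red case is moved by more than 30 mm (distance of red_case from where it was at the start of the episode above 0.03 m).
It fails at once if the caliper is moved by more than 30 mm (distance of caliper from where it was at the start of the episode above 0.03 m).
It fails at once if the orange tub is moved by more than 30 mm (distance of tub_orange from where it was at the start of the episode above 0.03 m).
It fails at once if the timer is moved by more than 30 mm (distance of lab_timer from where it was at the start of the episode above 0.03 m).
It also fails if it takes over 69 s, if anything falls off the work surface, if the arm or the gripper's body presses on something with over 40 N, if the wrist force passes 120 N, or if a joint passes its speed limit or range.

## Working session

There is one attempt and no reset: what is moved stays moved. The work goes in short steps, Python scripts to look and compute and a shell command to move; the robot and the scene stay as the last step left them, time stands still between calls to the robot, and variables do not carry over. Pictures are saved under pics/ and viewed, at most 12 in all, crops included, and the job is handed in when it is done.

```bash
mkdir -p pics; ls; python3 - <<'E'
from rig import env, optics, spotter
import cv2,numpy as np
s=env.observe(); print(s['time_s'],s['position'],np.round(s['tool_rot'],3).tolist(),s['grip_width'])
for n in ['scene','top']:
    p=optics.get_image(n); cv2.imwrite(f'pics/{n}0.png',cv2.resize(p['color'][:,:,::-1],(800,600)))
    print(n,np.round(p['intrinsics'],1).tolist(),np.round(p['pose'],4).tolist(),[k for k in p])
    for q in ['trough','amber_mid','dropper_mid','amber_cap','dropper_cap','keeper_knob','keeper_hinge','sill','stop','deck','fold','red_case','caliper','tub_orange','lab_timer']:
        r=spotter.look_for(p,q)
        print(q,[(round(d['score'],2),round(d['at'][0]*512),round(d['at'][1]*384)) for d in r[:4]])
E
```

```text
pics
0.0 [ 0.14070546 -0.53137768  0.23069448] [[0.967, 0.256, -0.0], [0.256, -0.967, 0.002], [0.0, -0.002, -1.0]] 0.08555136364205412
scene [[495.3, 0.0, 254.5], [0.0, 495.3, 194.0], [0.0, 0.0, 1.0]] [[-0.8531, 0.2804, -0.44, -0.0809], [-0.5218, -0.4642, 0.7157, 1.0573], [-0.0036, 0.8402, 0.5423, 0.8995], [0.0, 0.0, 0.0, 1.0]] ['color', 'intrinsics', 'pose', 'shot']
trough [(0.79, 283, 212)]
amber_mid [(0.77, 269, 255), (0.61, 220, 233)]
dropper_mid [(0.89, 242, 296), (0.85, 257, 210)]
amber_cap [(0.97, 268, 255), (0.79, 222, 227), (0.7, 263, 210)]
dropper_cap [(0.75, 243, 296), (0.68, 259, 211)]
keeper_knob []
keeper_hinge [(0.7, 282, 211)]
sill [(0.79, 282, 214)]
stop [(0.69, 281, 214)]
deck [(0.77, 284, 209)]
fold [(0.56, 280, 212)]
red_case [(0.72, 191, 335), (0.56, 224, 198)]
caliper [(0.97, 191, 334), (0.46, 261, 211)]
tub_orange [(0.93, 345, 168)]
lab_timer [(0.67, 150, 266)]
top [[381.6, 0.0, 253.5], [0.0, 381.6, 189.6], [0.0, 0.0, 1.0]] [[0.0017, 0.9872, -0.1595, 0.3377], [-1.0, 0.0002, -0.0097, 0.0112], [-0.0096, 0.1595, 0.9871, 1.3987], [0.0, 0.0, 0.0, 1.0]] ['color', 'intrinsics', 'pose', 'shot']
trough []
amber_mid [(0.63, 210, 188), (0.55, 211, 231)]
dropper_mid [(0.82, 167, 233), (0.74, 249, 196)]
amber_cap [(0.82, 212, 230), (0.7, 210, 184), (0.4, 277, 204)]
dropper_cap [(0.73, 167, 234), (0.71, 248, 195)]
keeper_knob [(0.29, 371, 220)]
keeper_hinge [(0.93, 280, 204)]
sill [(0.89, 276, 204)]
stop [(0.75, 276, 203), (0.25, 210, 187)]
deck [(0.67, 276, 199), (0.57, 250, 191)]
fold [(0.76, 277, 203), (0.47, 270, 153), (0.39, 209, 184)]
red_case [(0.95, 270, 152), (0.42, 245, 198)]
caliper [(0.77, 135, 224)]
tub_orange [(0.5, 279, 203)]
lab_timer [(0.72, 166, 157), (0.68, 246, 219)]
```

View pics/scene0.png

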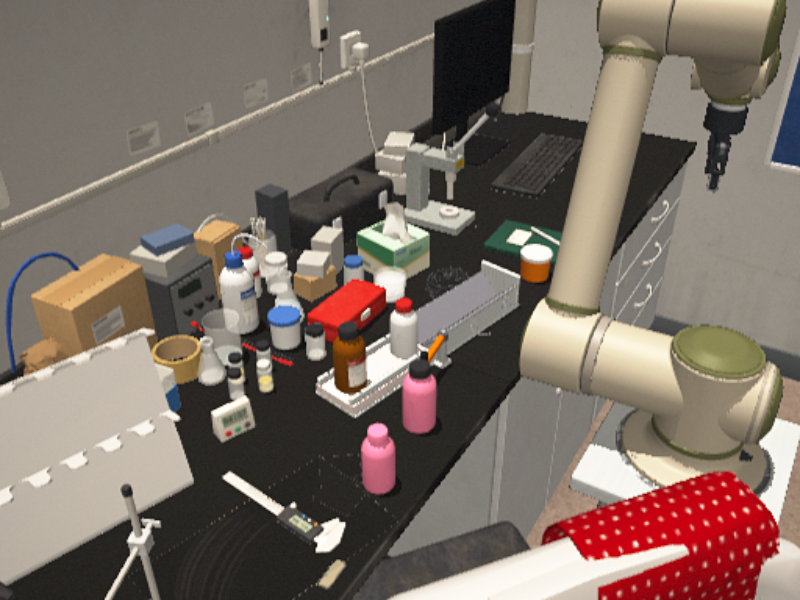

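View pics/top0.png

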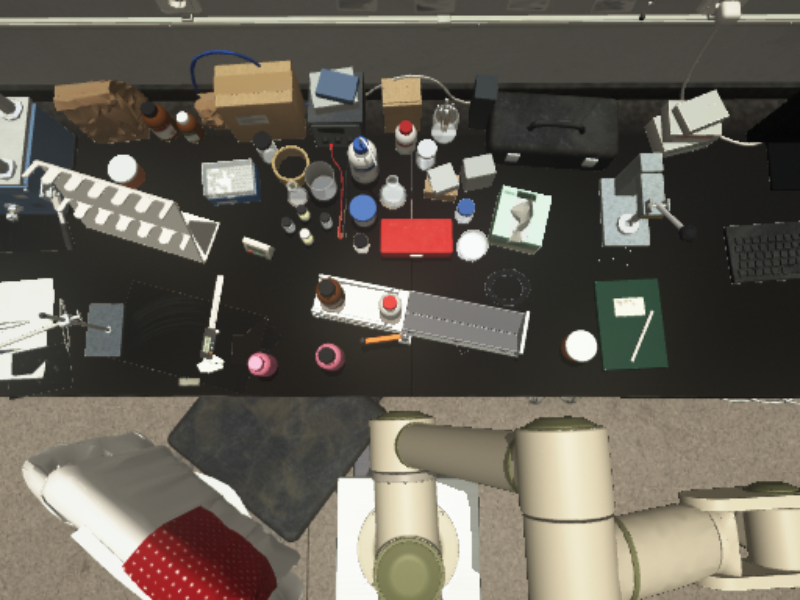

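The scene view shows the white, red-capped bottle at (404,330) near the sill. The brown, black-capped one is at (350,358) behind it on the deck. The pink look-alikes, at (419,398) and (378,460), stand on the worktop in front. In the top view the white bottle is at (390,305), the brown at (329,292) and the pink ones at (330,355) and (262,364). So white goes first and brown second. I'll enlarge once to confirm this and fit the trough.

```bash
python3 - <<'E'
from rig import optics
import cv2
p=optics.get_image('top')
c=p['color'][165:240,190:345,::-1]; cv2.imwrite('pics/crop1.png',cv2.resize(c,None,fx=5,fy=5,interpolation=cv2.INTER_CUBIC))
p=optics.get_image('scene')
c=p['color'][160:310,195:345,::-1]; cv2.imwrite('pics/crop2.png',cv2.resize(c,None,fx=4,fy=4,interpolation=cv2.INTER_CUBIC))
E
```

```text
(no output)
```

View pics/crop1.png

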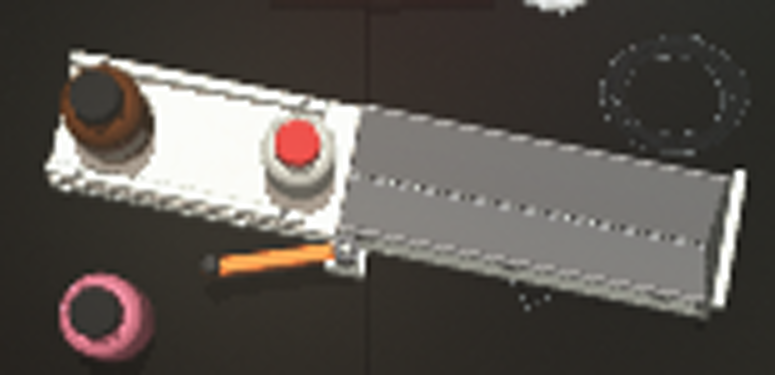

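View pics/crop2.png

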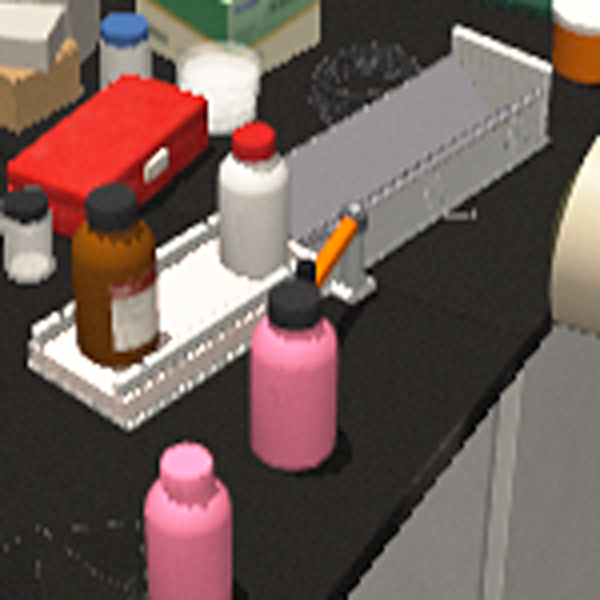

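The crops confirm it: the white bottle with the red cap (crop1 298,143) is first, the brown one (97,95) is second on the deck, and both pink ones are off the fixture. The keeper knob is at about (210,265), swung slightly out. Next I'll fit the poses.

```bash
cat > h.py <<'E'
import numpy as np
from scipy.optimize import least_squares
def proj(p,X):
    P=np.array(p['pose']);c=(np.atleast_2d(X)-P[:3,3])@P[:3,:3]
    K=np.array(p['intrinsics']); return np.c_[K[0,0]*c[:,0]/-c[:,2]+K[0,2],-K[1,1]*c[:,1]/-c[:,2]+K[1,2]]
def atz(p,uv,z):
    P=np.array(p['pose']);K=np.array(p['intrinsics'])
    d=P[:3,:3]@np.array([(uv[0]-K[0,2])/K[0,0],-(uv[1]-K[1,2])/K[1,1],-1]);o=P[:3,3]
    return o+d*(z-o[2])/d[2]
def T2W(t,X):
    X=np.atleast_2d(X).astype(float)/1000;c,s=np.cos(t[2]),np.sin(t[2])
    return np.c_[t[0]+c*X[:,0]-s*X[:,1],t[1]+s*X[:,0]+c*X[:,1],X[:,2]]
def W2T(t,w):
    c,s=np.cos(t[2]),np.sin(t[2]);d=np.array(w[:2])-t[:2]
    return np.array([c*d[0]+s*d[1],-s*d[0]+c*d[1],w[2]])*1000
E
python3 - <<'E'
from h import *
from rig import optics
t=optics.get_image('top');s=optics.get_image('scene')
ct=lambda u:(np.array(u)+.5)/5-.5+[190,165]
cs=lambda u:(np.array(u)+.5)/4-.5+[195,160]
X=[(44,50,54),(-44,50,54),(-44,-215,54),(0,50,10),(0,-215,10)]
U=[ct(u) for u in [(358,106),(340,236),(708,300),(350,178),(705,243)]]
f=lambda q:(proj(t,T2W(q,X))-U).ravel()
r=least_squares(f,[.4,0,-.2]);q=r.x
print('pose',q,np.degrees(q[2]));print(np.round(r.fun.reshape(-1,2),1).tolist())
print('stop top',[np.round((p-[190,165])*5) for p in proj(t,T2W(q,[(0,-215,75)]))],'deck end',[np.round((p-[190,165])*5) for p in proj(t,T2W(q,[(52,265,39),(-52,265,39),(-60,40,71)]))])
print('scene',(proj(s,T2W(q,[(52,-215,75),(-52,-215,75),(52,265,39),(-52,265,25),(-60,40,71)]))-[195,160])*4)
for n,a,b,z in [('red',(298,143),(254,133),.135),('brown',(97,95),(107,198),.15),('knob',(210,265),(305,262),.091)]:
    for w in (atz(t,ct(a),z),atz(s,cs(b),z)): print(n,w.round(4),W2T(q,w).round(1))
np.save('q.npy',q)
E
```

```text
pose [ 0.5130861  -0.04573279 -0.18032645] -10.331944325915767
[[0.3, 0.9], [-0.5, -1.0], [0.2, -0.2], [-0.3, 0.2], [0.3, 0.1]]
stop top [array([722., 232.])] deck end [array([69., 49.]), array([ 39., 189.]), array([346., 252.])]
scene [[448.31677357  26.36708779]
 [551.79286299  68.52330013]
 [ 32.41761883 327.31334319]
 [140.12656473 407.74952234]
 [361.69554961 211.9456442 ]]
red [0.5296 0.0379 0.135 ] [  1.2  85.2 135. ]
red [0.5337 0.038  0.135 ] [  5.3  86.1 135. ]
brown [0.5596 0.1715 0.15  ] [  6.8 222.  150. ]
brown [0.5641 0.1773 0.15  ] [ 10.2 228.6 150. ]
knob [0.4515 0.099  0.091 ] [-86.5 131.3  91. ]
knob [0.4546 0.1014 0.091 ] [-83.9 134.3  91. ]
```

Pose fit is good. After a 0.44 rad turn, the tool axes match the trough: tool x = +x, tool y = −y, tool z = down. Moving now.

```bash
cat > st.py <<'E'
from h import *
from rig import env
s=env.observe();q=np.load('q.npy');R=np.array(s['tool_rot'])
print('t',s['time_s'],'trough',W2T(q,s['position']).round(1),'yawerr(rad)',round(np.arctan2(R[1,0],R[0,0])-q[2],4),'w',round(s['grip_width'],4),'gf',np.round(s['gripper_force'],1),'F',np.round(s['ft_force'],1))
E
python3 -m crank '[6,0,0,0,0.11, 6,0,0,0,0.11, 6,0,0,0,0.11, 6,0,0,0,0.11, 6,1.6,-3.7,0,0, 6,1.6,-3.7,0,0, 6,1.6,-3.7,0,0, 6,1.6,-3.7,0,0]' 40
python3 -m crank '[6,1.6,-3.7,0,0, 6,1.6,-3.7,0,0, 6,1.6,-3.7,0,0, 6,1.6,-3.7,0,0, 6,1.6,-3.7,0,0, 6,1.6,-3.7,0,0, 6,1.6,-3.7,0,0, 6,1.6,-3.7,0,0]'
python3 st.py
```

```text
time_s: 2.47
position: [0.2309, -0.396, 0.2313]
tool_rot: [[0.983, -0.181, 0.0], [-0.181, -0.983, 0.0], [0.0, -0.0, -1.0]]
ft_force: [0.1, -0.9, -0.3]
grip_width: 0.06
gripper_force: 0.0
time_s: 3.13
position: [0.4103, -0.1277, 0.2316]
tool_rot: [[0.984, -0.18, 0.001], [-0.18, -0.984, -0.0], [0.001, 0.0, -1.0]]
ft_force: [0.4, -0.8, -0.2]
grip_width: 0.0599
gripper_force: 0.0
t 3.1333 trough [-86.4 -99.  231.6] yawerr(rad) -0.001 w 0.0599 gf 0.0 F [ 0.4 -0.8 -0.2]
```

```bash
python3 -m crank '[6,1.7,-3.6,0,0, 6,1.7,-3.6,0,0, 6,1.7,-3.6,0,0, 6,1.7,-3.6,0,0, 6,1.7,-2.6,0,0, 6,0,0,0,0, 6,0,0,0,0, 6,0,0,0,0]' >/dev/null
python3 st.py; python3 - <<'E'
from h import *
from rig import optics,spotter
import cv2
p=optics.get_image('scene')
print(spotter.look_for(p,'dropper_cap')[:2])
c=p['color'][100:310,170:380,::-1]; cv2.imwrite('pics/a.png',cv2.resize(c,None,fx=2.8,fy=2.8))
E
```

```text
t 3.8 trough [ -1.9  68.6 231.2] yawerr(rad) -0.0007 w 0.0598 gf 0.0 F [-0.4 -0.5 -0.5]
[{'at': [0.4758, 0.774], 'score': 0.94}, {'at': [0.5062, 0.5516], 'score': 0.77}]
```

View pics/a.png

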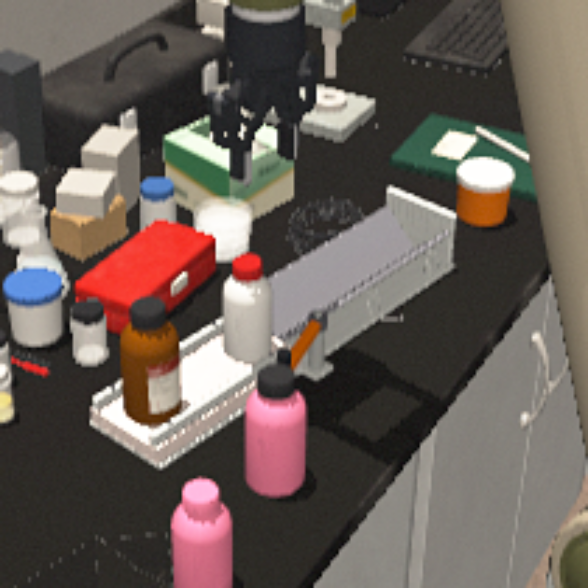

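The gripper hangs above the sill with its fingers at (243,165) and (290,150), and the white bottle's cap is at (247,267). I'll shift 17 mm back and go down over the cap.

```bash
python3 -m crank '[6,0.4,-1.7,0,0, 6,0,0,1.5,0, 6,0,0,3,0, 6,0,0,3,0, 6,0,0,2.4,0, 6,0,0,1.5,0, 6,0,0,0.5,0, 6,0,0,0,0]' >/dev/null
python3 st.py
python3 -m crank '[3.8,0,0,0,0, 3.4,0,0,0,0, 3,0,0,0,0, 2.5,0,0,0,0, 2.5,0,0,0,0, 2.5,0,0,0,0, 2.5,0,0,0,0, 2.5,0,0,0,0]' 30 >/dev/null
python3 st.py
```

```text
t 4.5667 trough [  2.   85.1 111.8] yawerr(rad) -0.0022 w 0.0599 gf 0.0 F [-0.1 -0.3  0.7]
t 5.2333 trough [  3.2  86.3 113.9] yawerr(rad) -0.0008 w 0.0309 gf 31.1 F [0.2 2.7 6.7]
```

```bash
python3 -m crank '[2.5,0,0,-0.1,0, 2.5,-0.1,0.2,0,0, 2.5,-0.1,0.2,0,0, 2.5,-0.1,0.2,0,0, 2.5,0,0.2,0,0, 2.5,0,0.2,0,0, 2.5,0,0.2,0,0, 2.5,0,0.1,0,0]' >/dev/null
python3 st.py
python3 -m crank '[2.5,0,0.1,0,0, 2.5,0,0.1,0,0, 2.5,0,0,0,0, 2.5,0,0,0,0, 2.5,0,0,0,0, 2.5,0,0,0,0, 2.5,0,0,0,0, 2.5,0,0,0,0]' >/dev/null
python3 st.py
```

```text
t 5.9 trough [ -0.3  73.1 114. ] yawerr(rad) -0.0012 w 0.0307 gf 33.6 F [0.3 5.2 8.5]
t 6.5667 trough [ -0.3  71.7 114.1] yawerr(rad) -0.0012 w 0.0306 gf 33.7 F [1.1 6.5 7.3]
```

```bash
python3 -m crank '[6,0,0,0,0, 6,0,0,0,0, 6,0,0,0,0, 6,0,0,-1.5,0, 6,0,0,-2,0, 1,0,0,-2,0, 0,0,-1,0,0, 0,0,-2.2,0,0]' >/dev/null
python3 -m crank '[0,0,-2.2,0,0, 0,0,0,0,0, 0,0,0,0,0, 0,0,0,2,0, 0,0,0,3,0, 0,0,0,2.5,0, 0,0,0,0,0, 0,0,0,0,0]' >/dev/null
python3 st.py; python3 - <<'E'
from rig import optics,spotter
import cv2
p=optics.get_image('scene')
c=p['color'][130:280,195:345,::-1]; cv2.imwrite('pics/b.png',cv2.resize(c,None,fx=3.5,fy=3.5))
E
```

```text
t 7.9 trough [ -0.9 124.3  92.8] yawerr(rad) -0.0015 w -0.0001 gf 0.0 F [0.8 0.5 0.2]
```

View pics/b.png

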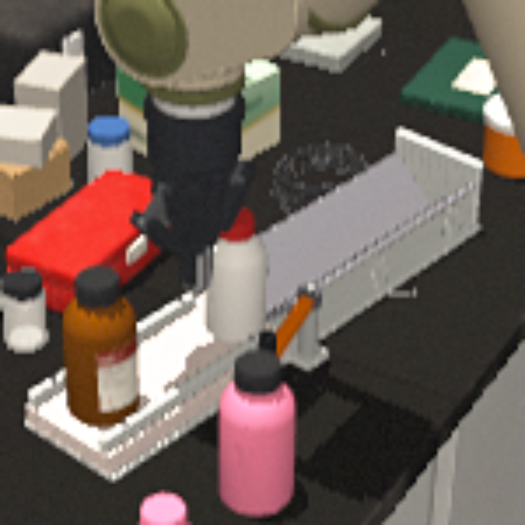

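The bottle is at the sill, upright at (238,275), with the closed fingers behind it at (195,265). Now I'll push it over.

```bash
python3 -m crank '[0,0,0.6,0,0, 0,0,0.6,0,0, 0,0,0.6,0,0, 0,0,0.6,0,0, 0,0,0.5,0,0, 0,0,0.5,0,0, 0,0,0.5,0,0, 0,0,0.5,0,0]' |grep -A2 force
python3 -m crank '[0,0,0.5,0,0, 0,0,0.5,0,0, 0,0,0.5,0,0, 0,0,0,0,0, 0,0,0,0,0, 0,0,0,0,0, 0,0,0,0,0, 0,0,0,0,0]' |grep -A2 force
python3 st.py; python3 - <<'E'
from rig import optics,spotter
import cv2
p=optics.get_image('scene')
c=p['color'][130:280,195:345,::-1]; cv2.imwrite('pics/c.png',cv2.resize(c,None,fx=3.5,fy=3.5))
E
```

```text
ft_force: [-0.0, 0.4, 0.1]
grip_width: -0.0002
gripper_force: 0.0
ft_force: [0.4, -0.1, -0.0]
grip_width: -0.0002
gripper_force: 0.0
t 9.2833 trough [-0.7 66.2 93.3] yawerr(rad) -0.0005 w -0.0002 gf 0.0 F [ 0.4 -0.1 -0. ]
```

View pics/c.png

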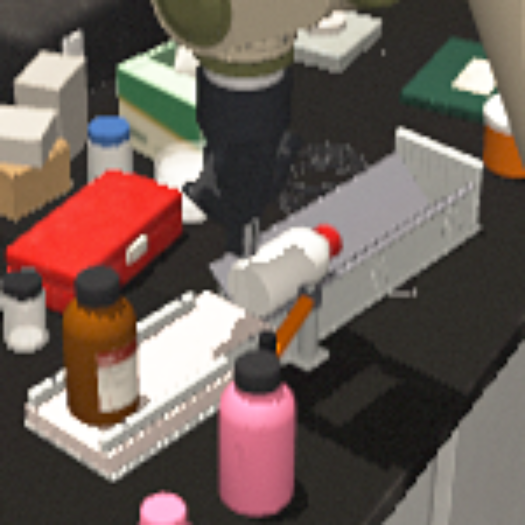

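The white bottle lies in the V with its base near the sill at (255,290). I'll drop behind the base and push it along.

```bash
python3 -m crank '[0,0,-1.8,0,0, 0,0,-1.8,0,0, 0,0,0,0,0, 0,0,0,1.6,0, 0,0,0,1.6,0, 0,0,0,1.6,0, 0,0,0,0,0, 0,0,0,0,0]' >/dev/null
python3 st.py
python3 -m crank '[0,0,0.5,0,0, 0,0,0.8,0,0, 0,0,0.8,0,0, 0,0,0.8,0,0, 0,0,0.8,0,0, 0,0,0.8,0,0, 0,0,0.8,0,0, 0,0,0.8,0,0]' >/dev/null
python3 st.py
python3 -m crank '[0,0,0.8,0,0, 0,0,0.8,0,0, 0,0,0.8,0,0, 0,0,0.8,0,0, 0,0,0.8,0,0, 0,0,0.8,0,0, 0,0,0.8,0,0, 0,0,0.8,0,0]' >/dev/null
python3 st.py
```

```text
t 10.0 trough [ -0.8 101.7  45.1] yawerr(rad) -0.0009 w 0.0002 gf 0.0 F [ 0.5 -0.4  0.2]
t 10.6667 trough [-0.6 40.4 45.6] yawerr(rad) -0.001 w 0.0002 gf 2.4 F [1.8 4.4 3.2]
t 11.3333 trough [ -0.8 -24.   45.2] yawerr(rad) -0.001 w -0.0002 gf 1.3 F [0.7 2.4 1.5]
```

```bash
python3 -m crank '[0,0,0.8,0,0, 0,0,0.8,0,0, 0,0,0.8,0,0, 0,0,0.8,0,0, 0,0,0.8,0,0, 0,0,0.6,0,0, 0,0,0.6,0,0, 0,0,0.4,0,0]' >/dev/null
python3 st.py
python3 -m crank '[0,0,0.2,0,0, 0,0,0.2,0,0, 0,0,0.2,0,0, 0,0,0.2,0,0, 0,0,0.2,0,0, 0,0,0.1,0,0, 0,0,0,0,0, 0,0,0,0,0]' >/dev/null
python3 st.py
```

```text
t 12.0 trough [ -0.8 -79.8  45.3] yawerr(rad) -0.0011 w 0.0 gf 1.5 F [-0.7  3.6  1.7]
t 12.6667 trough [ -0.8 -89.1  45.3] yawerr(rad) -0.0008 w -0.0 gf 4.3 F [2.2 9.4 2.5]
```

```bash
python3 -m crank '[0,0,0.1,0,0, 0,0,0.1,0,0, 0,0,0,0,0, 0,0,0,0,0, 0,0,0,0,0, 0,0,0,0,0, 0,0,0,0,0, 0,0,0,0,0]' >/dev/null
python3 st.py;  python3 - <<'E'
from h import *
from rig import optics,spotter
import cv2
q=np.load('q.npy');p=optics.get_image('top')
c=p['color'][165:240,190:345,::-1]; cv2.imwrite('pics/d.png',cv2.resize(c,None,fx=5,fy=5,interpolation=cv2.INTER_CUBIC))
print((proj(p,T2W(q,[(0,-215,47),(0,-205,47),(16,-200,47),(-16,-200,47),(0,-105,47)]))-[190,165])*5)
E
```

```text
t 13.3333 trough [ -0.9 -89.3  45.3] yawerr(rad) -0.0008 w -0.0002 gf 10.0 F [ 5.3 18.7  3.8]
[[714.25089219 236.48651337]
 [700.28112468 233.95713956]
 [696.68477982 210.63936708]
 [689.90116861 254.82764074]
 [561.0154347  208.74161692]]
```

View pics/d.png

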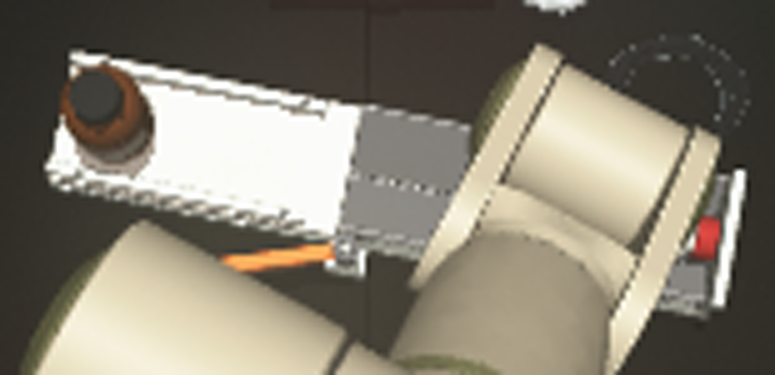

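The red cap is against the end stop at (708,238), and the force rises to 19 N with no further travel. Now for the brown bottle.

```bash
python3 -m crank '[0,0,-1,0,0, 0,0,-1,-3,0, 2,0,0,-4,0, 4,0,0,-4,0, 6.5,0,-1,-3.5,0, 6.5,0,-3.5,0,0, 6.5,0.2,-3.8,0,0, 6.5,0.2,-3.8,0,0]' >/dev/null
python3 -m crank '[6.5,0.2,-3.8,0,0, 6.5,0.2,-3.8,0,0, 6.5,0.1,-3.8,0,0, 6.5,0,-3,0,0, 6.5,0,-2,0,0, 6.5,0,0,0,0, 6.5,0,0,0,0, 6.5,0,0,0,0]' >/dev/null
python3 st.py
```

```text
t 14.7167 trough [  8.7 212.1 190.2] yawerr(rad) -0.0013 w 0.0646 gf 0.0 F [-0.2 -0.5 -0. ]
```

```bash
python3 -m crank '[6.5,0,-1.3,0,0, 6.5,0,0,1,0, 6.5,0,0,2,0, 6.5,0,0,2,0, 6.5,0,0,1.1,0, 6.5,0,0,0,0, 6.5,0,0,0,0, 6.5,0,0,0,0]' >/dev/null
python3 st.py
python3 -m crank '[4,0,0,0,0, 3.6,0,0,0,0, 3,0,0,0,0, 2.8,0,0,0,0, 2.8,0,0,0,0, 2.8,0,0,0,0, 2.8,0,0,0,0, 2.8,0,0,0,0]' 30 >/dev/null
python3 st.py
```

```text
t 15.3833 trough [  9.  225.8 130. ] yawerr(rad) -0.0012 w 0.0649 gf 0.0 F [-1.   0.6  0.5]
t 16.05 trough [  8.8 226.  130.2] yawerr(rad) -0.0008 w 0.0343 gf 30.0 F [-0.8 -0.7  5.3]
```

```bash
python3 -m crank '[2.8,0,0.4,-0.1,0, 2.8,-0.1,0.8,0,0, 2.8,-0.1,0.8,0,0, 2.8,-0.1,0.8,0,0, 2.8,-0.1,0.8,0,0, 2.8,-0.1,0.8,0,0, 2.8,-0.1,0.8,0,0, 2.8,-0.1,0.8,0,0]' >/dev/null
python3 st.py
python3 -m crank '[2.8,-0.1,0.8,0,0, 2.8,-0.1,0.8,0,0, 2.8,0,0.8,0,0, 2.8,0,0.8,0,0, 2.8,0,0.8,0,0, 2.8,0,0.8,0,0, 2.8,0,0.8,0,0, 2.8,0,0.8,0,0]' >/dev/null
python3 st.py
python3 -m crank '[2.8,0,0.6,0,0, 2.8,0,0.4,0,0, 2.8,0,0.3,0,0, 2.8,0,0.2,0,0, 2.8,0,0.2,0,0, 2.8,0,0.1,0,0, 2.8,0,0,0,0, 2.8,0,0,0,0]' >/dev/null
python3 st.py
```

```text
t 16.7167 trough [  1.4 165.1 130.4] yawerr(rad) -0.0012 w 0.0341 gf 30.9 F [ 1.   1.4 -1. ]
t 17.3833 trough [ -0.5 101.1 130.4] yawerr(rad) -0.0009 w 0.0342 gf 31.1 F [ 0.4 -0.1 -1. ]
t 18.05 trough [ -0.7  83.9 130.2] yawerr(rad) -0.0006 w 0.0343 gf 31.2 F [0.1 0.2 0.4]
```

```bash
python3 -m crank '[2.8,0,0.2,0,0, 2.8,0,0.2,0,0, 2.8,0,0.1,0,0, 2.8,0,0.1,0,0, 2.8,0,0.1,0,0, 2.8,0,0.1,0,0, 2.8,0,0,0,0, 2.8,0,0,0,0]' >/dev/null
python3 st.py
```

```text
t 18.7167 trough [ -0.6  76.4 130.4] yawerr(rad) -0.0011 w 0.0338 gf 31.3 F [0.8 4.9 1.6]
```

```bash
python3 -m crank '[6.5,0,0,0,0, 6.5,0,0,0,0, 6.5,0,0,0,0, 6.5,0,0,-1.5,0, 6.5,0,0,-2,0, 1,0,0,-1,0, 0,0,-1,0,0, 0,0,-2.2,0,0]' >/dev/null
python3 -m crank '[0,0,-2.1,0,0, 0,0,0,0,0, 0,0,0,0,0, 0,0,0,2,0, 0,0,0,3,0, 0,0,0,2.2,0, 0,0,0,0,0, 0,0,0,0,0]' >/dev/null
python3 st.py
python3 -m crank '[0,0,0.6,0,0, 0,0,0.6,0,0, 0,0,0.6,0,0, 0,0,0.6,0,0, 0,0,0.5,0,0, 0,0,0.5,0,0, 0,0,0.5,0,0, 0,0,0.5,0,0]' >/dev/null
python3 st.py
python3 -m crank '[0,0,0.5,0,0, 0,0,0.5,0,0, 0,0,0.4,0,0, 0,0,0,0,0, 0,0,0,0,0, 0,0,0,0,0, 0,0,0,0,0, 0,0,0,0,0]' >/dev/null
python3 st.py; python3 - <<'E'
from rig import optics,spotter
import cv2
p=optics.get_image('scene')
c=p['color'][130:280,195:345,::-1]; cv2.imwrite('pics/e.png',cv2.resize(c,None,fx=3.5,fy=3.5))
E
```

```text
t 20.05 trough [ -0.8 128.4 102.8] yawerr(rad) -0.0014 w -0.0004 gf 0.0 F [ 1.  -0.3  0.7]
t 20.7167 trough [ -0.5  84.2 103.6] yawerr(rad) -0.001 w 0.0002 gf 0.0 F [ 0.9  0.3 -0.2]
t 21.3833 trough [ -0.6  71.1 103.3] yawerr(rad) -0.0005 w -0.0001 gf 0.0 F [0.2 0.4 0.1]
```

View pics/e.png

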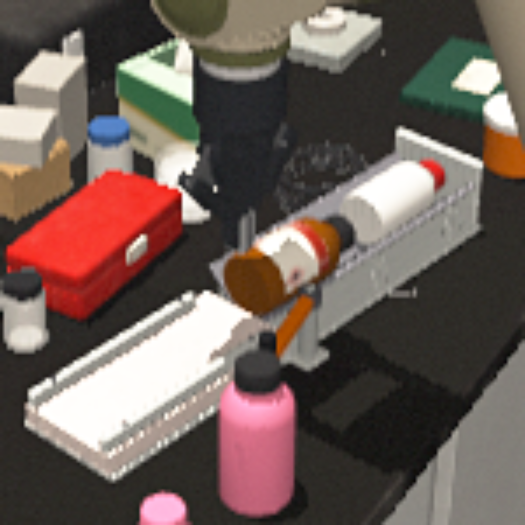

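The brown bottle tipped in with its base at the sill (255,285). The white one is still at the stop, with its cap at (432,172). I'll push the brown bottle along.

```bash
python3 -m crank '[0,0,-2,0,0, 0,0,-2,0,0, 0,0,0,0,0, 0,0,0,1.8,0, 0,0,0,1.8,0, 0,0,0,1.9,0, 0,0,0,0,0, 0,0,0,0,0]' >/dev/null
python3 st.py
python3 -m crank '[0,0,0.5,0,0, 0,0,0.8,0,0, 0,0,0.8,0,0, 0,0,0.8,0,0, 0,0,0.8,0,0, 0,0,0.8,0,0, 0,0,0.8,0,0, 0,0,0.6,0,0]' >/dev/null
python3 st.py
python3 -m crank '[0,0,0.4,0,0, 0,0,0.3,0,0, 0,0,0.2,0,0, 0,0,0.2,0,0, 0,0,0.2,0,0, 0,0,0,0,0, 0,0,0,0,0, 0,0,0,0,0]' >/dev/null
python3 st.py
```

```text
t 22.1 trough [ -0.8 110.7  48.1] yawerr(rad) -0.0009 w -0.0001 gf 0.0 F [-0.3  0.7  0.2]
t 22.7667 trough [-0.7 51.  48.4] yawerr(rad) -0.0015 w 0.0002 gf 0.8 F [-0.1  1.9 -0.4]
t 23.4333 trough [-0.5 38.9 48.3] yawerr(rad) -0.0007 w 0.0002 gf 0.0 F [0.  0.8 0.8]
```

```bash
python3 -m crank '[0,0,0.2,0,0, 0,0,0.1,0,0, 0,0,0.1,0,0, 0,0,0.1,0,0, 0,0,0.1,0,0, 0,0,0,0,0, 0,0,0,0,0, 0,0,0,0,0]' >/dev/null
python3 st.py
```

```text
t 24.1 trough [-0.9 35.8 48.5] yawerr(rad) -0.0013 w -0.0004 gf 10.2 F [ 4.2 20.5  2.4]
```

The brown cap is hard against the white base: 20 N, with the brown base at y≈20. Next I'll retract, get outside the keeper arm and sweep it across at z≈62.

```bash
python3 -m crank '[0,0,-2,0,0, 0,0,-2.4,0,0, 0,0,0,-3,0, 0,0,0,-3.2,0, 0,-3.5,-0.5,0,0, 0,-3.5,-0.5,0,0, 0,-3.5,-0.5,0,0, 0,0,0,0,0]' >/dev/null
python3 st.py; python3 - <<'E'
from rig import optics,spotter
import cv2
p=optics.get_image('scene')
c=p['color'][130:280,195:345,::-1]; cv2.imwrite('pics/f.png',cv2.resize(c,None,fx=3.5,fy=3.5))
E
```

```text
t 24.7667 trough [-111.9   92.6  110. ] yawerr(rad) 0.0008 w 0.0002 gf 0.0 F [ 0.5 -0.7 -0.5]
```

View pics/f.png

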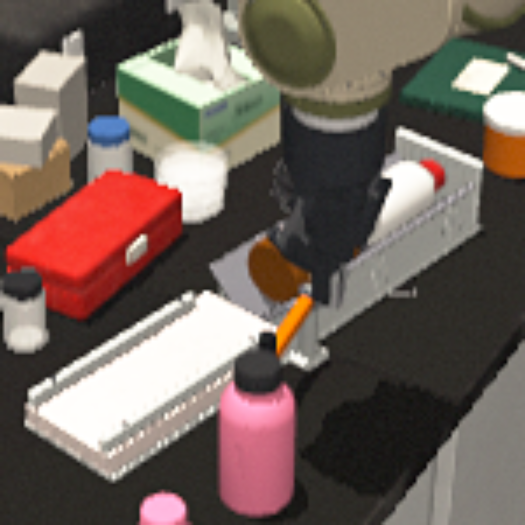

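The brown bottle is in place with its base at (275,270). The closed fingers are outside the orange arm, at (328,290). Going down and sweeping now.

```bash
python3 -m crank '[0,0,0,1.5,0, 0,0,0,2,0, 0,0,0,1.3,0, 0,0,0,0,0, 0,0.9,-0.3,0,0, 0,0.9,-0.3,0,0, 0,0.8,-0.3,0,0, 0,0.8,-0.3,0,0]' >/dev/null
python3 st.py
python3 -m crank '[0,0.7,-0.1,0,0, 0,0.7,-0.1,0,0, 0,0.7,-0.1,0,0, 0,0.8,0,0,0, 0,0.8,0.3,0,0, 0,0.8,0.3,0,0, 0,0.8,0.4,0,0, 0,0.8,0.4,0,0]' >/dev/null
python3 st.py
python3 -m crank '[0,0.5,0.7,0,0, 0,0.5,0.7,0,0, 0,0.5,0.7,0,0, 0,0.4,0.6,0,0, 0,0.2,0.4,0,0, 0,0,0.2,0,0, 0,0,0,0,0, 0,0,0,0,0]' >/dev/null
python3 st.py
```

```text
t 25.4833 trough [-70.  104.2  63.1] yawerr(rad) -0.0009 w 0.0003 gf 0.5 F [-2.6 -0.4  0.2]
t 26.15 trough [-9.7 92.4 62.3] yawerr(rad) -0.0011 w 0.0 gf 0.5 F [-0.8  0.3 -0. ]
t 26.8167 trough [10.8 60.2 62.5] yawerr(rad) -0.001 w -0.0001 gf 1.4 F [ 2.3  2.8 -0.6]
```

```bash
python3 -m crank '[0,0,0.1,0,0, 0,0,0.1,0,0, 0,0,0,0,0, 0,0,0,0,0, 0,0,0,0,0, 0,0,0,0,0, 0,0,0,0,0, 0,0,0,0,0]' >/dev/null
python3 st.py
python3 -m crank '[0,0,-1,0,0, 0,0,-3,0,0, 0,0,-3,0,0, 0,0,0,-3,0, 0,0,0,-4,0, 0,0,0,-4,0, 0,0,-4,0,0, 0,0,-4,0,0]' >/dev/null
python3 -m crank '[0,0,-4,0,0, 0,0,-4,0,0, 0,0,0,0,0, 0,0,0,0,0, 0,0,0,0,0, 0,0,0,0,0, 0,0,0,0,0, 0,0,0,0,0]' >/dev/null
python3 st.py; python3 - <<'E'
from rig import optics,spotter
import cv2
p=optics.get_image('top')
c=p['color'][165:240,190:345,::-1]; cv2.imwrite('pics/g.png',cv2.resize(c,None,fx=5,fy=5,interpolation=cv2.INTER_CUBIC))
E
```

```text
t 27.4833 trough [10.8 59.6 62.5] yawerr(rad) -0.0008 w 0.0002 gf 5.3 F [ 4.8 10.9  0.1]
t 28.8167 trough [ 10.9 286.8 172.5] yawerr(rad) -0.0025 w 0.0004 gf 0.0 F [ 0.  -0.5  0. ]
```

View pics/g.png

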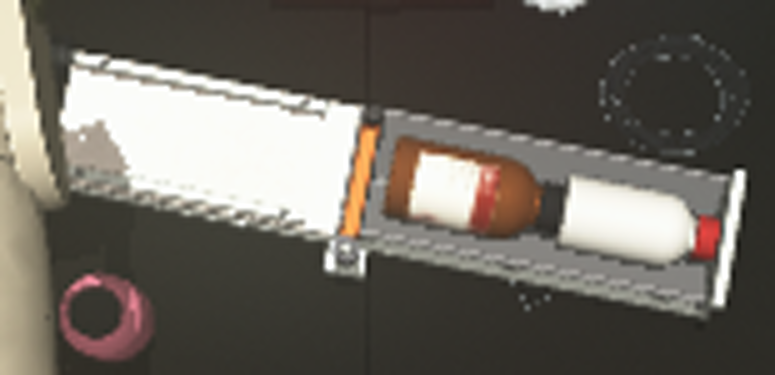

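The keeper lies straight across at (360,180). The brown cap (548,207) touches the white base, and the red cap (708,238) is against the stop. The arm is clear, so I'm handing in.

```bash
python3 -c "
from rig import env
print(env.close_job())"
```

```text
the job is handed in; nothing more can be done
None
```

The job is handed in: the white bottle lies with its cap against the end stop, the brown bottle's cap is against its base, the keeper is fully across, and none of the nearby objects were touched.

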